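Put the mixed-up lids back on their own paint pots

TASK

The four porcelain paint pots have been covered with one another's lids: put every lid back on the pot of its own outline, sitting flat and lined up with the rim so that the mouth is closed all round. The bare cork mat is there if you need a free place for a lid. The porcelain chips easily, so set lids down rather than dropping them, and leave the pots standing where they are.

Things in the scene. Friction and masses are not known exactly. Their poses are not given: they have to be found in the camera images.
- lid_round: Round white porcelain lid, 92 mm across, flat beneath, 6 mm thick at the edge, 11 mm round the knob, 0.15 kg. Knob in its middle: blue upright cylinder 24 mm across, top 38 mm above the underside. Starts on the rim of a pot of another shape. Origin: centre of the underside; z up; any yaw fits.
- lid_square: Square white porcelain lid, 80 x 80 mm, flat beneath, 6 mm thick at the edge, 11 mm round the knob, 0.15 kg. Knob in its middle: blue upright cylinder 24 mm across, top 38 mm above the underside. Starts on the rim of a pot of another shape. Origin: centre of the underside; z up; x and y point square to its sides: alike every quarter turn.
- lid_hex: Hexagonal white porcelain lid, 84 mm across the flats, 95 mm across the corners, flat beneath, 6 mm thick at the edge, 11 mm round the knob, 0.15 kg. Knob in its middle: blue upright cylinder 24 mm across, top 38 mm above the underside. Starts on the rim of a pot of another shape. Origin: centre of the underside; z up; x points square to one of its flats: alike every sixth of a turn.
- lid_oval: Long oval (straight sides, half-round ends) white porcelain lid, 116 x 66 mm, flat beneath, 6 mm thick at the edge, 11 mm round the knob, 0.15 kg. Knob in its middle: blue upright cylinder 24 mm across, top 38 mm above the underside. Starts on the rim of a pot of another shape. Origin: centre of the underside; z up; x points along its length: alike every half turn.
- pot_round: Round empty white porcelain pot, blue shoulder, rim 86 mm across, mouth 72 mm, belly 114 mm; 60 mm high, flat level rim 7 mm wide. Loose on the table, 0.6 kg. Its own lid has the same outline and overhangs the rim 3 mm all round. Origin: centre of the foot, on the table; z up; any yaw fits.
- pot_square: Square empty white porcelain pot, blue shoulder, rim 74 x 74 mm, mouth 60 mm, belly 102 mm; 60 mm high, flat level rim 7 mm wide. Loose on the table, 0.6 kg. Its own lid has the same outline and overhangs the rim 3 mm all round. Origin: centre of the foot, on the table; z up; x and y point square to its sides: alike every quarter turn.
- pot_hex: Hexagonal empty white porcelain pot, blue shoulder, rim 78 mm across the flats, mouth 64 mm, belly 106 mm; 60 mm high, flat level rim 7 mm wide. Loose on the table, 0.6 kg. Its own lid has the same outline and overhangs the rim 3 mm all round. Origin: centre of the foot, on the table; z up; x points square to one of its flats: alike every sixth of a turn.
- pot_oval: Long oval (straight sides, half-round ends) empty white porcelain pot, blue shoulder, rim 110 x 60 mm, mouth 96 x 46 mm, belly 138 x 88 mm; 60 mm high, flat level rim 7 mm wide. Loose on the table, 0.6 kg. Its own lid has the same outline and overhangs the rim 3 mm all round. Origin: centre of the foot, on the table; z up; x points along its length: alike every half turn.
- mat: Bare cork mat 130 x 130 x 5 mm, fixed on the table, with nothing on it: a free place for one lid. Origin: centre of its underside, on the table; its top is 5 mm higher.
There are look-alikes about, which are no part of the job. What is shaped like the lid_round but yellow is not meant.

How it is judged:
By the outcome, as a careful person would: the job done as asked, in the order asked, and still so for the second after the job is handed in, with the robot touching nothing.
It also fails if it takes over 136 s, if anything falls off the work surface, if the arm or the gripper's body presses on something with over 40 N, if the wrist force passes 120 N, or if a joint passes its speed limit or range.

ROBOT

A 6-joint arm with a two-finger parallel gripper is mounted at the origin on the work surface. World frame = base frame: x ahead of the robot, y to its left, z up, the work surface at z = 0. Lengths are in m, angles in rad, forces in N, time in s.
With the tool pointing down it reaches from about 0.4 to 0.825 m from the base axis. Payload 7 kg.
Tool frame: the origin (TCP) lies at the very end of the fingers, on their centre line; the grasp point (between the pads) lies 19 mm behind it; z points along the fingers, y is the line along which they close (so a half turn about z gives the same grasp; the last joint's range is limited). The gripper opens to 85 mm and grips with 20 to 120 N. Pads are 22 mm wide; open, the fingers measure 114 mm over their backs; the gripper's body (76 mm by 85 mm) begins 54 mm behind the grasp point. The pads swing forward as they close: fully open they stand 13 mm farther back than shut.
Start: joints at [-0.989, 0.359, 0.012, 0, -1.224, -0.288], TCP at [0.195, -0.646, 0.231] pointing down, gripper open.
Joint ranges: [-3.07, 3.07], [-1.43, 2.12], [-1.02, 1.25], [-3.03, 1.67], [-3.05, -0], [-3.03, 3.03]. Speed limits (rad/s): [2.39, 2.39, 3.01, 3.14, 3.14, 3.14].

INTERFACE

Orientations are given as a unit quaternion [w, x, y, z].
In Python, from rig import ctrl gives the robot as it stands. Calls block until the motion is done:
- ctrl.move_ptp(position, orientation): joint-space move of the TCP to a pose.
- ctrl.movel(position, max_speed=0.15, rot=None, guard=None): straight line of the TCP; rot=None keeps the orientation; max_speed is the mean speed in m/s. With guard (N) it stops when the force on the tool has changed by that much, and returns True; else False.
- ctrl.set_joints(angles): joint-space move.
- ctrl.release() and ctrl.grab(newtons=None): open the fingers fully, or close them until they stop; newtons is the grip in N (None keeps the last).
- ctrl.hold(seconds).
- ctrl.solve_ik(position, orientation): joint angles nearest the present ones, or None.
- ctrl.snapshot(name): name is "scene" or "top" or "wrist"; returns a dict with "image" (384x512x3 uint8, red, green, blue), "mtx" (3x3 intrinsics, pixels), "R" (3x3) and "t" (3): a world point X has camera coordinates R X + t. Camera axes: x right, y down, z forward; pixel columns grow to the right and rows downward; lengths in m; the calibration is good to about 2 mm. A picture is of the moment at which its call begins. There is no depth.
A pose or a line that the arm cannot do raises ctrl.Unreachable and nothing moves.
- ctrl.sign_off(): hands the job in; it is judged then, once.
Readings, each from a call of its own:
- ctrl.read_time_s(): time.
- ctrl.read_joint_pos(): joint angles.
- ctrl.read_joint_vel(): joint speeds.
- ctrl.read_joint_efforts(): joint torques, N m.
- ctrl.read_eef_pos(): TCP position.
- ctrl.read_tcp_rot(): TCP orientation.
- ctrl.read_contact_force(): force on the tool from outside, world axes, zero at the start.
- ctrl.read_wrist_torque(): the same for the moment, N m.
- ctrl.read_width(): opening from 0.0 (shut) to 1.0 (fully open).
- ctrl.read_grasp_force(): force on a finger pad.
Only numpy, scipy, OpenCV 4.12 (cv2) and the standard library are available. Lean on these libraries where they do the work, as an engineer would, in place of code of your own. Each camera call takes 0.05 s, during which the arm holds its last target. There are 200 camera calls.

## Working session

There is one attempt and no reset: what is moved stays moved. The work goes in short steps, each a Python script; the robot and the scene stay as the last script left them, time stands still between calls to the robot, and variables do not carry over. Pictures are saved under pics/ and viewed, at most 14 in all, crops included, and the job is handed in when it is done.

```bash
mkdir -p pics; ls; python3 - <<'E'
from rig import ctrl
import cv2,numpy as np
for n in ("top","scene"):
    s=ctrl.snapshot(n); cv2.imwrite(f"pics/{n}0.png",cv2.resize(s["image"][:,:,::-1],(800,600),interpolation=cv2.INTER_CUBIC))
    np.savez(f"{n}0.npz",**s); print(n,s["mtx"].round(1).tolist(),s["R"].round(3).tolist(),s["t"].round(3).tolist(),(-s["R"].T@s["t"]).round(3))
print(ctrl.read_tcp_rot())
E
```

```text
pics
top [[357.1, 0.0, 254.9], [0.0, 357.1, 190.9], [0.0, 0.0, 1.0]] [[-0.012, -1.0, 0.021], [-0.999, 0.011, -0.04], [0.04, -0.022, -0.999]] [-0.039, 0.465, 1.066] [ 0.422 -0.021  1.084]
scene [[475.0, 0.0, 254.0], [0.0, 475.0, 196.2], [0.0, 0.0, 1.0]] [[0.815, 0.58, 0.011], [0.507, -0.702, -0.5], [-0.282, 0.413, -0.866]] [-0.37, -0.231, 1.605] [ 0.871 -0.61   1.278]
[-1.78770563e-04 -1.46304148e-01  9.89239371e-01  7.28885616e-04]
```

View pics/top0.png

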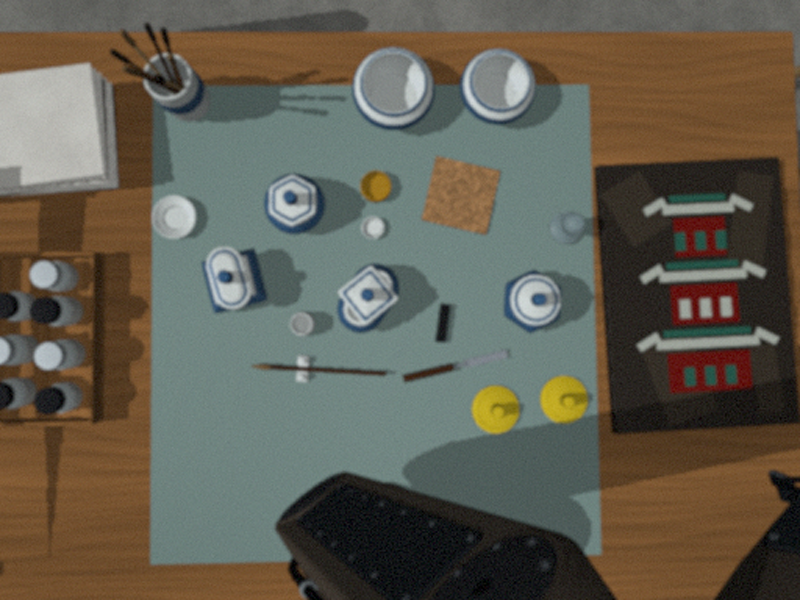

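View pics/scene0.png

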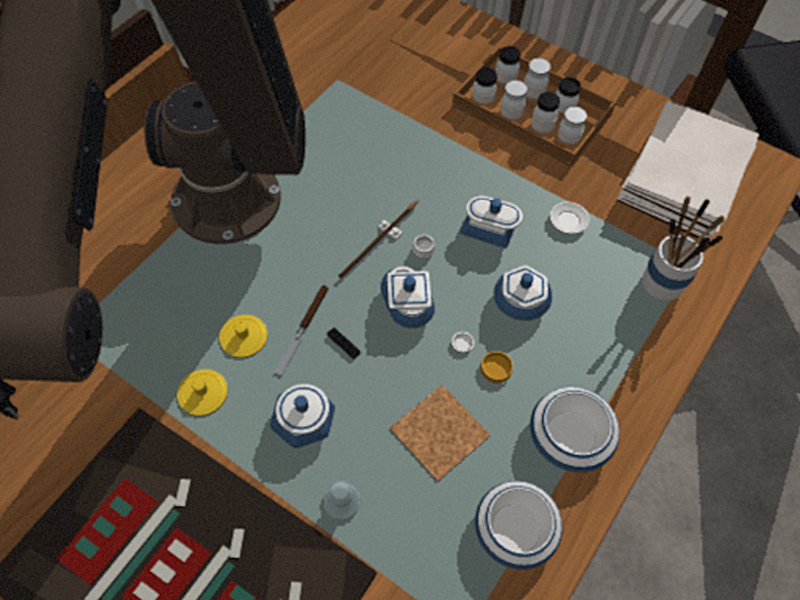

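```bash
cat > h.py <<'E'
from rig import ctrl
import cv2,numpy as np
from scipy.spatial.transform import Rotation as Ro
def q(yaw):  # tool down, tool x at angle yaw in world
    x,y,z,w=(Ro.from_euler('z',yaw)*Ro.from_euler('x',np.pi)).as_quat(); return [w,x,y,z]
def ground(s,px,z):
    px=np.atleast_2d(px).astype(float); c=-s["R"].T@s["t"]
    d=(np.c_[px,np.ones(len(px))]@np.linalg.inv(s["mtx"]).T)@s["R"]
    return (c+d*((z-c[2])/d[:,2])[:,None])[:,:2]
def proj(s,X):
    p=(np.atleast_2d(X)@s["R"].T+s["t"])@s["mtx"].T; return p[:,:2]/p[:,2:]
def rect(s,c,z,half=.08,n=560):
    """orthophoto at height z about c: col = world -y, row = world -x"""
    g=np.array([[half,half],[half,-half],[-half,-half],[-half,half]])+c
    H=cv2.getPerspectiveTransform(proj(s,np.c_[g,np.full(4,z)]).astype(np.float32),np.float32([[0,0],[n,0],[n,n],[0,n]]))
    return cv2.warpPerspective(s["image"][:,:,::-1],H,(n,n),flags=cv2.INTER_CUBIC)
def o2w(px,c,half=.08,n=560):
    px=np.atleast_2d(px); k=2*half/n
    return np.c_[c[0]+half-px[:,1]*k, c[1]+half-px[:,0]*k]
def snap(n,name):
    s=ctrl.snapshot(n); np.savez(name+".npz",**s); return s
E
python3 - <<'E'
from h import *
s=np.load("top0.npz")
names=["hexL","ovalL","squareL","roundL"]
P=ground(s,np.array([[291,197],[226,276],[368,294],[539,298]])*.64,.096)
M=ground(s,np.array([[461,196]])*.64,.005); print(P.round(3),np.hypot(*P.T).round(3),M)
tiles=[]
for n,p in zip(names,P):
    ctrl.move_ptp([p[0]-.05,p[1],.30],q(0))
    w=snap("wrist","w0_"+n); tiles.append(w["image"][:,:,::-1])
    print(n,ctrl.read_time_s(),(-w["R"].T@w["t"]).round(3), proj(w,[[*p,.098]]).round())
a=np.vstack([np.hstack(tiles[:2]),np.hstack(tiles[2:])]); cv2.imwrite("pics/w0.png",cv2.resize(a,(800,600),interpolation=cv2.INTER_AREA))
E
```

```text
[[ 0.644  0.147]
 [ 0.504  0.261]
 [ 0.47   0.011]
 [ 0.459 -0.293]] [0.66  0.568 0.47  0.545] [[ 0.66381778 -0.16919677]]
hexL 3.2667 [0.664 0.146 0.442] [[256. 136.]]
ovalL 4.0667 [0.524 0.261 0.442] [[257. 136.]]
squareL 5.1083 [0.491 0.012 0.442] [[257. 137.]]
roundL 6.325 [ 0.48  -0.292  0.442] [[257. 137.]]
```

View pics/w0.png

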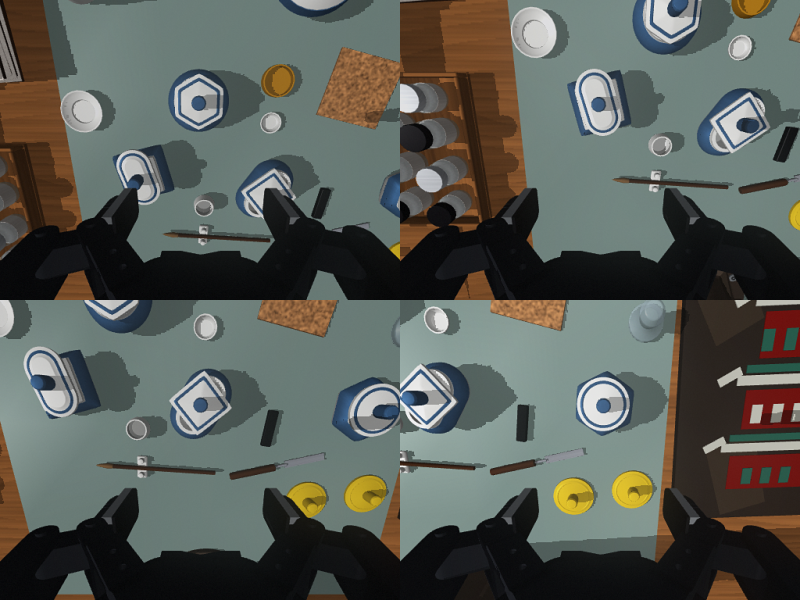

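```bash
cat >> h.py <<'E'
def outline(kind,g=0.0,n=240):
    """outline points of lid (g=0) or pot rim (g=-.003) and outward normals"""
    t=np.linspace(0,2*np.pi,n,endpoint=False); u=np.c_[np.cos(t),np.sin(t)]
    if kind=="round": return u*(.046+g),u
    if kind=="oval":
        e=np.c_[np.sign(u[:,0])*.025,0*t]; cur=e+u*(.033+g)
        a=np.linspace(-.025,.025,40); o=np.ones(40)
        return np.r_[cur,np.c_[a,o*(.033+g)],np.c_[a,-o*(.033+g)]],np.r_[u,np.c_[0*a,o],np.c_[0*a,-o]]
    m,ap=(4,.040+g) if kind=="square" else (6,.042+g)
    s=np.linspace(-.95,.95,n//m)*ap*np.tan(np.pi/m); P=[];N=[]
    for k in range(m):
        c,d=np.cos(2*np.pi*k/m),np.sin(2*np.pi*k/m)
        P.append(np.c_[ap*c-s*d,ap*d+s*c]); N.append(np.tile([c,d],(len(s),1)))
    return np.vstack(P),np.vstack(N)
PER={"round":0.01,"square":np.pi/2,"hex":np.pi/3,"oval":np.pi}
def fit(s,kind,c0,z,g=0.0,rad=.012,yaw0=None,w=.0025):
    """find x,y,yaw: inside bright/low-blue, outside darker, across the outline at height z"""
    im=cv2.GaussianBlur(s["image"],(0,0),.6)[:,:,0].astype(np.float32) # red: white high; blue, green-grey low
    P,N=outline(kind,g)
    def score(v):
        R=np.array([[np.cos(v[2]),-np.sin(v[2])],[np.sin(v[2]),np.cos(v[2])]])
        def samp(d):
            X=(P+N*d)@R.T+v[:2]; p=proj(s,np.c_[X,np.full(len(X),z)]).astype(np.float32)
            return cv2.remap(im,p[None,:,0],p[None,:,1],cv2.INTER_LINEAR)[0]
        return np.mean(np.clip(samp(-w)-samp(w),-20,80))
    from scipy.optimize import minimize
    best=None
    yaws=np.arange(0,PER[kind],np.radians(4)) if yaw0 is None else [yaw0]
    gr=np.arange(-rad,rad+1e-6,.003)
    c=sorted(((score((c0[0]+a,c0[1]+b,y)),c0[0]+a,c0[1]+b,y) for a in gr for b in gr for y in yaws),reverse=True)[:4]
    for x in c:
        x0=np.array(x[1:]); r=minimize(lambda v:-score(v),x0,method="Nelder-Mead",options=dict(initial_simplex=np.vstack([x0]+[x0+e for e in np.diag([.002,.002,.04])]),xatol=1e-5,fatol=1e-4))
        if best is None or -r.fun>best[0]: best=(-r.fun,r.x)
    return best
def overlay(s,kind,v,z,g=0.0,n=400,half=.075):
    o=rect(s,v[:2],z,half,n); P,_=outline(kind,g); c,d=np.cos(v[2]),np.sin(v[2])
    X=P@np.array([[c,-d],[d,c]]).T
    for p in (half-X)/(2*half)*n: o[min(n-1,int(p[1])),min(n-1,int(p[0]))]=(0,0,255)
    return o
E
python3 - <<'E'
from h import *
C={"hex":(.644,.147),"oval":(.504,.261),"square":(.47,.011),"round":(.459,-.293)}
T=[]
for k,c in C.items():
    s=dict(np.load(f"w0_{k}L.npz"))
    sc,v=fit(s,k,c,.066); print(k,round(sc,1),v.round(4),np.degrees(v[2]).round(1))
    t=overlay(s,k,v,.066,n=300); cv2.putText(t,k,(5,15),0,.5,(0,0,255)); T.append(t)
cv2.imwrite("pics/fit0.png",np.vstack([np.hstack(T[:2]),np.hstack(T[2:])]))
E
```

```text
hex 80.0 [0.6487 0.1489 0.5331] 30.5
oval 70.3 [0.5067 0.2664 0.2735] 15.7
square 73.9 [0.4722 0.0121 0.6799] 39.0
round 80.0 [ 0.4607 -0.2971  0.0444] 2.5
```

View pics/fit0.png

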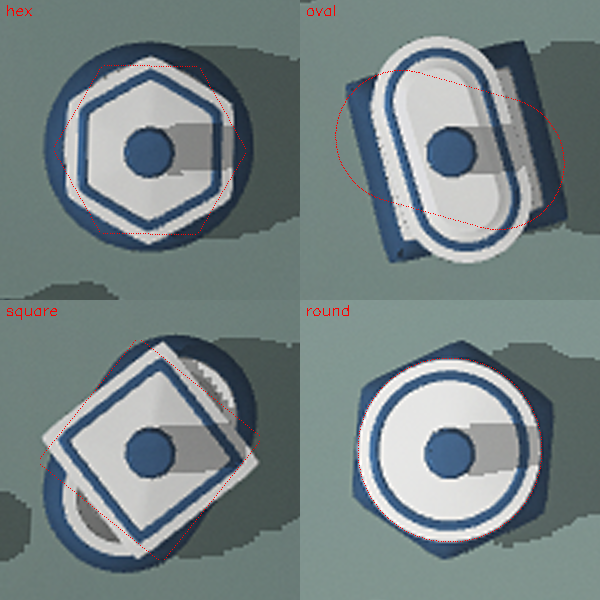

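```bash
sed -i 's/o\[min(n-1,int(p\[1\])),min(n-1,int(p\[0\]))\]/o[min(n-1,int(p[0])),min(n-1,int(p[1]))]/; s/-20,80/-20,150/; s/w=.0025/w=.0015/' h.py
python3 - <<'E'
from h import *
C={"hex":(.6487,.1489),"oval":(.5067,.2664),"square":(.4722,.0121),"round":(.4607,-.2971)}
T=[]
for k,c in C.items():
    s=dict(np.load(f"w0_{k}L.npz"))
    sc,v=fit(s,k,c,.066,rad=.003); print(k,round(sc,1),v.round(4),np.degrees(v[2]).round(1), 'knob px',proj(s,[[*v[:2],.098]]).round(1))
    t=overlay(s,k,v,.066,n=300); cv2.putText(t,k,(5,15),0,.5,(0,0,255)); T.append(t)
    m=cv2.inRange(cv2.cvtColor(s["image"],cv2.COLOR_RGB2HSV),(100,100,40),(125,255,255)); p=proj(s,[[*v[:2],.098]])[0]
    r=np.zeros_like(m); cv2.circle(r,tuple(int(a) for a in p),17,255,-1)
    ys,xs=np.nonzero(m&r); print('  knob seg',xs.mean().round(1),ys.mean().round(1),len(xs), ground(s,[[xs.mean(),ys.mean()]],.098).round(4))
cv2.imwrite("pics/fit1.png",np.vstack([np.hstack(T[:2]),np.hstack(T[2:])]))
E
```

```text
hex 122.2 [0.6489 0.1494 0.5039] 28.9 knob px [[253.8 131.9]]
  knob seg 253.9 131.7 263 [[0.6492 0.1492]]
oval 77.2 [0.5069 0.2662 0.2828] 16.2 knob px [[253.  133.7]]
  knob seg 253.0 133.5 270 [[0.5072 0.2662]]
square 94.2 [0.4723 0.0123 0.6653] 38.1 knob px [[256.2 134.4]]
  knob seg 256.3 134.1 260 [[0.4726 0.0122]]
round 140.3 [ 0.4607 -0.2966  0.0725] 4.2 knob px [[260.1 135.2]]
  knob seg 260.0 135.1 261 [[ 0.4609 -0.2964]]
```

View pics/fit1.png

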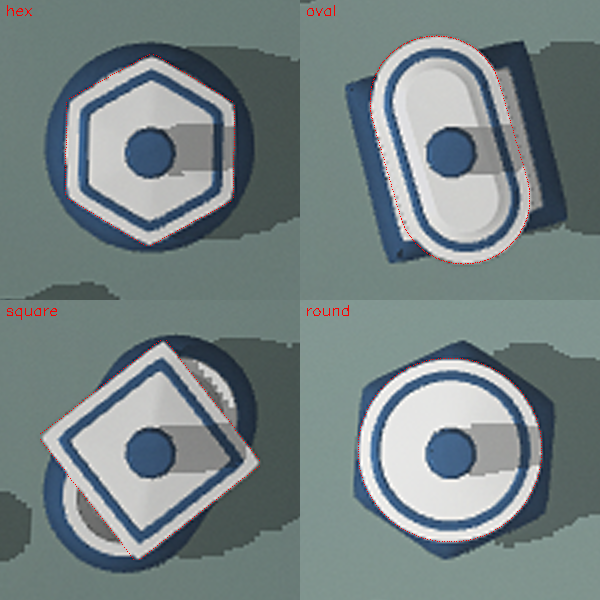

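```bash
cat >> h.py <<'E'
G=.014; ZT=.20
def pick(xy,z,yaw=0.):
    ctrl.release(); ctrl.move_ptp([*xy,ZT],q(yaw)); ctrl.movel([*xy,z+G+.03],.2); hit=ctrl.movel([*xy,z+G],.06,guard=8)
    ctrl.grab(35); ctrl.hold(.15); print("grab hit",hit,"w",round(float(ctrl.read_width()),3),np.round(ctrl.read_eef_pos(),4),"F",np.round(ctrl.read_grasp_force(),1))
    ctrl.movel([*xy,ZT],.15)
def place(xy,z,yaw=0.):
    ctrl.move_ptp([*xy,ZT],q(yaw)); ctrl.hold(.2); ctrl.movel([*xy,z+G+.012],.15); ctrl.hold(.2)
    hit=ctrl.movel([*xy,z+G-.0015],.02,guard=3); p=np.array(ctrl.read_eef_pos())
    print("place hit",hit,p.round(4),"w",round(float(ctrl.read_width()),3),"f",np.round(ctrl.read_contact_force(),1))
    ctrl.release(); ctrl.movel([*xy,ZT],.25); return p
def look(xy,name):
    ctrl.move_ptp([xy[0]-.05,xy[1],.30],q(0)); return snap("wrist",name)
E
python3 - <<'E'
from h import *
pick((.649,.1493),.060)
p=place((.664,-.169),.005)
s=look((.664,-.169),"w1_mat"); print("mat hex",fit(s,"hex",(.664,-.169),.011,rad=.006),ctrl.read_time_s())
T=[overlay(s,"hex",fit(s,"hex",(.664,-.169),.011,rad=.006)[1],.011)]
s=look((.649,.1493),"w1_potround"); r=fit(s,"round",(.649,.1493),.060,g=-.003); print(r,ctrl.read_time_s())
T.append(overlay(s,"round",r[1],.060,g=-.003)); cv2.imwrite("pics/a1.png",np.hstack(T))
E
```

```text
grab hit False w 0.27 [0.6492 0.1493 0.0744] F 34.4
place hit True [ 0.6638 -0.169   0.0193] w 0.269 f [-1.2  1.3  5. ]
mat hex (np.float64(53.712120056152344), array([ 0.66368989, -0.16825279,  0.51080938])) 16.95
(np.float64(131.33251953125), array([ 0.64922706,  0.15031736, -0.01253013])) 18.2083
```

View pics/a1.png

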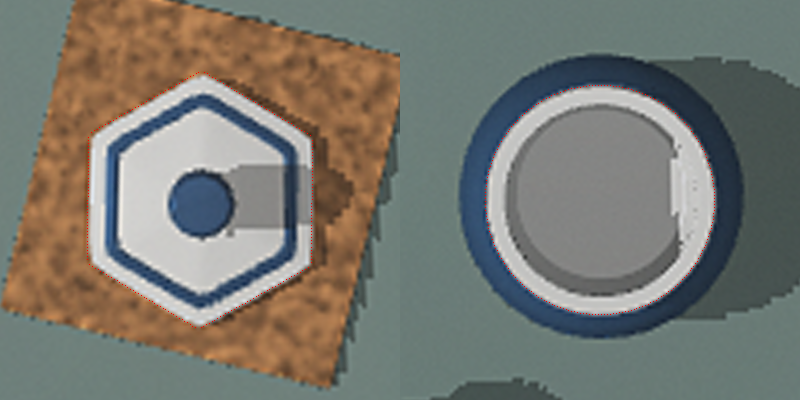

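```bash
python3 - <<'E'
from h import *
pick((.4608,-.2970),.060)
place((.6492,.1497),.060)
s=look((.649,.1493),"w2_round"); r=fit(s,"round",(.649,.1493),.066,rad=.006); print("round lid on pot",r)
T=[overlay(s,"round",r[1],.066,n=300)]
s=look((.46,-.297),"w2_pothex"); r=fit(s,"hex",(.46,-.297),.060,g=-.003,rad=.015); print("hexpot",r,ctrl.read_time_s())
T.append(overlay(s,"hex",r[1],.060,g=-.003,n=300)); cv2.imwrite("pics/a2.png",np.hstack(T))
E
```

```text
grab hit False w 0.261 [ 0.461  -0.297   0.0743] F 34.4
place hit True [0.649  0.1496 0.0743] w 0.267 f [-0.3  0.8  4.8]
round lid on pot (np.float64(128.828369140625), array([0.64858627, 0.14991536, 0.03312496]))
hexpot (np.float64(145.3223419189453), array([ 0.45926359, -0.29881755,  0.4429304 ])) 30.5083
```

View pics/a2.png

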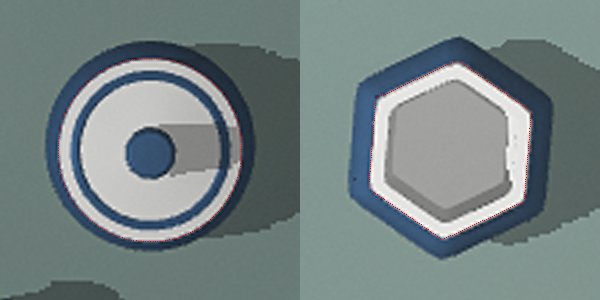

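```bash
python3 - <<'E'
from h import *
pick((.6637,-.1690),.005)
place((.4593,-.2991),.060,-.064)
s=look((.46,-.297),"w3_hex"); r=fit(s,"hex",(.46,-.297),.066,rad=.006); print("hex lid on pot",r)
T=[overlay(s,"hex",r[1],.066,n=260)]
pick((.5070,.2660),.060)
place((.664,-.169),.005)
s=look((.664,-.169),"w3_mat"); r=fit(s,"oval",(.664,-.169),.011,rad=.006); print("mat oval",r)
T.append(overlay(s,"oval",r[1],.011,n=260))
s=look((.507,.266),"w3_potsq"); r=fit(s,"square",(.507,.266),.060,g=-.003,rad=.015); print("sqpot",r,ctrl.read_time_s())
T.append(overlay(s,"square",r[1],.060,g=-.003,n=260)); cv2.imwrite("pics/a3.png",np.hstack(T))
E
```

```text
grab hit False w 0.268 [ 0.6639 -0.169   0.0193] F 34.4
place hit True [ 0.4591 -0.2991  0.0743] w 0.269 f [0.1 1.8 5. ]
hex lid on pot (np.float64(140.54798889160156), array([ 0.45888385, -0.29861314,  0.44719128]))
grab hit False w 0.264 [0.5072 0.2661 0.0743] F 34.4
place hit True [ 0.6638 -0.169   0.0193] w 0.266 f [0.1 0.4 4.2]
mat oval (np.float64(54.337318420410156), array([ 0.66369278, -0.16843758,  0.29250728]))
sqpot (np.float64(137.36105346679688), array([0.50449936, 0.26361466, 0.2446577 ])) 53.3167
```

View pics/a3.png

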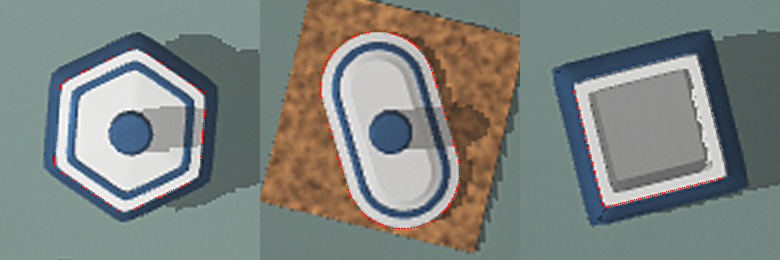

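```bash
python3 - <<'E'
from h import *
pick((.4725,.0119),.060)
place((.5046,.2632),.060,-.4206)
s=look((.5046,.2632),"w4_sq"); r=fit(s,"square",(.5046,.2632),.066,rad=.006); print("sq lid on pot",r)
T=[overlay(s,"square",r[1],.066,n=300)]
s=look((.472,.012),"w4_potoval"); r=fit(s,"oval",(.472,.012),.060,g=-.003,rad=.018); print("ovalpot",r,ctrl.read_time_s())
T.append(overlay(s,"oval",r[1],.060,g=-.003,n=300)); cv2.imwrite("pics/a4.png",np.hstack(T))
E
```

```text
grab hit False w 0.265 [0.4727 0.0119 0.0743] F 34.3
place hit True [0.5045 0.2631 0.0743] w 0.269 f [-0.1 -0.8  4.2]
sq lid on pot (np.float64(135.29791259765625), array([0.50434527, 0.26366513, 0.24566359]))
ovalpot (np.float64(133.13232421875), array([0.46886094, 0.01269885, 2.53904714])) 63.3917
```

View pics/a4.png

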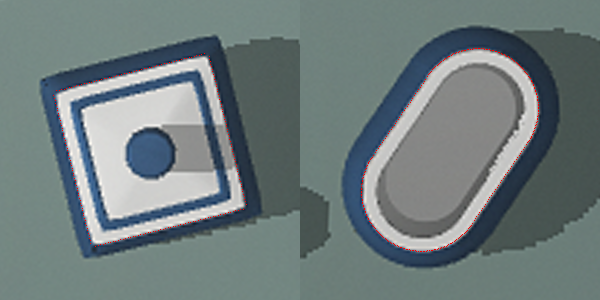

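```bash
python3 - <<'E'
from h import *
pick((.6637,-.1690),.005)
place((.4689,.0122),.060,-.890)
s=look((.4689,.0122),"w5_oval"); r=fit(s,"oval",(.4689,.0122),.066,rad=.006); print("oval lid on pot",r)
T=[overlay(s,"oval",r[1],.066,n=400)]
ctrl.set_joints([-0.989,0.359,0.012,0,-1.224,-0.288])
t=snap("top","top5"); print(ctrl.read_time_s())
T.append(t["image"][40:240,80:400,::-1]); T[1]=cv2.resize(T[1],(400,250)); T[1]=cv2.copyMakeBorder(T[1],0,150,0,0,0)
cv2.imwrite("pics/a5.png",np.hstack(T))
E
```

```text
grab hit False w 0.267 [ 0.664  -0.169   0.0194] F 34.4
place hit True [0.4687 0.0122 0.0743] w 0.269 f [-0.3  1.2  5.1]
oval lid on pot (np.float64(130.03196716308594), array([0.46893018, 0.0128478 , 2.54015004]))
76.225
```

View pics/a5.png

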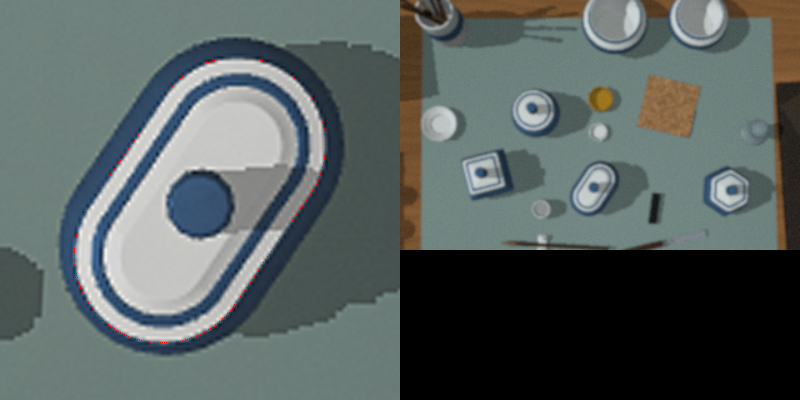

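The oval lid is lined up on its pot. The top view shows each pot under its own lid (crop pixels: round 533,110; square 485,173; oval 595,187; hex 728,190), with the mat bare.

```bash
python3 -c "
from rig import ctrl
print(ctrl.sign_off())"
```

```text
the job is handed in; nothing more can be done
None
```

All four lids are back on their own pots, each measured within about 1 mm of the rim centre and about 0.3° of its angle; the mat is bare, and I handed the job in at about 76 s of the 136 s allowed.

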